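# Slide a tool hanger into a slotted rail until the catch snaps behind it

## Robot

A 6-joint arm with a two-finger parallel gripper is mounted at the origin on the work surface. World frame = base frame: x ahead of the robot, y to its left, z up, the work surface at z = 0. Lengths are in m, angles in rad, forces in N, time in s.
With the tool pointing down it reaches from about 0.35 to 0.775 m from the base axis. Payload 7.3 kg.
Tool frame: the origin (TCP) lies between the finger pads, 19 mm behind the fingertips; this is the grasp point; z points along the fingers, y is the line along which they close (so a half turn about z gives the same grasp; the last joint's range is limited). The gripper opens to 92 mm and grips with 3 to 60 N. Pads are 19 mm wide; open, the fingers measure 130 mm over their backs; the gripper's body (75 mm by 190 mm) begins 47 mm behind the grasp point.
Start: joints at [0.98, 0.342, 1.524, -0, 1.275, -0.146], TCP at [0.226, 0.474, 0.246] pointing down, gripper open.
Joint ranges: [-2.53, 2.53], [-0.77, 2.02], [0.04, 2.7], [-1, 4.14], [0.28, 2.66], [-3.11, 3.11]. Speed limits (rad/s): [2.57, 2.57, 3.14, 3.14, 3.14, 3.14].

## Interface

Orientations are given as a 3x3 rotation matrix whose columns are the frame's x, y, z axes.
In Python, from plant import telemetry, eyes, sign_off gives the robot as it stands.
- The arm moves only by the shell command python3 -m creep 'ROWS' [OPENING]. ROWS is JSON, a list of rows, each a list of 2 entries, a list of its own where there are three numbers: the shift along the tool's x, y, z in m, then the turn, a rotation vector about the tool's x, y, z in rad. In form: [[[dx, dy, dz], [rx, ry, rz]], ...]. A call has 1 to 12 rows; each row is the pose to reach, as a shift and turn from the pose commanded when the call began, along the tool's axes at that moment; what a row does not reach only later rows make up. A row lasts 1/12 s, in which the tool goes at most 41.7 mm and 7.16 degrees, less where a joint would pass 70% of its speed; a pose out of reach is approached as far as the arm can. A call with a gripper value outside its range is refused whole. OPENING is the opening, from 0 (shut) to 1 (fully open), set as the call begins (- or left out, the last holds). The fingers move at their own pace and stop on an object; the grip force is fixed at half the most. Time passes only in rows, so rows that repeat a pose let the fingers close. It gives the time, the measured TCP pose, the force, the opening and the grip force at its end, in the units of the state.
- telemetry.get_state(): the state, without advancing time (a new reading comes with each control period).
- eyes.snapshot(name): name is "scene" or "top" or "wrist"; returns a dict with "color" (420x560x3 uint8, blue, green, red), "camera_matrix" (3x3 intrinsics, pixels), "k1" (the pictures are not rectified: a ray, as slopes to the right and down, at radius r is drawn at 1 + k1 r^2 times it, then the intrinsics apply), "origin" and "attitude" of the camera in the world; the wrist camera has in their place "mount" (4x4, takes a point from camera to tool coordinates, whose origin is the TCP and whose axes are the flange's). Camera axes: x right, y down, z forward; pixel columns grow to the right and rows downward; lengths in m; the calibration is good to about 2 mm. A picture is of the moment at which its call begins: read the wrist's pose just before it. There is no depth.
- sign_off(): hands the job in; it is judged then, once.
The state is a dict: "clock": time; "joints": joint angles; "qd": joint speeds; "joint_efforts": joint torques, N m; "ee_pos": TCP position; "tcp_rot": TCP orientation; "force": force on the tool from outside, world axes, zero at the start; "torque": the same for the moment, N m; "finger_gap": finger opening in m; "grip_force": force on a finger pad.
Only numpy, scipy, OpenCV 4.12 (cv2) and the standard library are available. Lean on these libraries where they do the work, as an engineer would, in place of code of your own. Each camera call takes 0.05 s, during which the arm holds its last target. There are 200 camera calls.

## Task

Take the blue double-hook hanger off its parking post, enter its white runner at the flared open end of the aluminium rail, and slide it along, past the spring catch, until it is fully home between the catch and the closed end; then let go. The rail sits a little crooked on its stand, so feel your way gently and never press hanger and rail together with 18 N or more. Leave the bottle, the concrete offcut and the screwdriver where they are, and do not lean the robot on the rail.

Things in the scene. Friction and masses are not known exactly. Their poses are not given: they have to be found in the camera images.
- hanger: Loose blue steel tool hanger, about 0.18 kg, upright on the parking post. Origin: underside centre of its runner; z up, x along the crossbar; same after a half turn. Runner: white disc, diameter 24, height 0 to 8; above it a neck pin, diameter 10; blue crossbar 88 (x) by 12 (y), height 28 to 38; orange grip block on top, 24 (x) by 16 (y), height 38 to 83.
- grip (a point): Point in the orange grip of the hanger, 64 above the hanger's origin: TCP here, pinching along the hanger's y (16 wide), keeps the fingertips 7 clear of the crossbar.
- hooks (a point): Lowest level of the hanger's hooks, 56 below its origin. At x = +-40 an 8 thick arm runs down from the crossbar and turns outward into a hook reaching x = +-66. The arms (inner faces 36 from the axis) straddle the post and later the rail, so carry the hanger with its y along the rail.
- post: Fixed parking post: wooden block 44 (x) by 60 (y), top at height 90, on a flat concrete foot 90 by 90 by 14. Origin: centre of its underside on the bench. The hanger stands on it, arms on either side, y roughly along the post's y.
- stand: Fixed rail stand: wooden base 100 (x) by 220 (y) by 12, two uprights 24 wide, aluminium rail along y. Origin: underside centre, z up. CAUTION: the rail is not exactly as drawn: it is turned about the stand's z by an unreported angle up to 3.5 degrees either way and shifted along its length by an unreported amount up to 9 either way. It is clamped rigidly. Heights are true.
- mouth (a point): Open end of the rail as drawn: on its centre line at y = -110 of the stand, on the inner floor, height 115. Inside: 27 wide (runner has 1.5 play each side), 12 high; two lips on top, 4 thick, leave a slot 15 wide for the neck; outer width 35. Before the mouth, side guides without lips flare to about 49 inner width at y = -133, floor beneath.
- home (a point): Where the hanger's origin ends up when fully home, as drawn: y = +86.5 of the stand, on the inner floor, height 115. The rigid closed end (black cap, inner face at y = +100) stops the runner at y = +88. The true place differs as told for the stand: feel for it.
- catch (a joint): Spring catch in the rail's +x wall, red knob outside: a round pin, diameter 10, reaching 6 into the rail, axis at y = +73.5 as drawn. 0 = sprung out, 0.003 to 0.0045 (m) as the runner passes. Sideways spring 2.5 N plus 0.5 N per mm; passing takes up to about 7 N along the rail, then the push drops off, and after 3 mm of play the runner meets the closed end.
- bottle: Bystander: white glue bottle with red cap, diameter 56, height 150, loose. Origin: centre of its underside. Leave alone.
- offcut: Bystander: concrete offcut 60 by 100 by 35, loose. Origin: centre of its underside. Leave alone.
- screwdriver: Bystander: blue-handled screwdriver lying on the bench beyond the rail. Origin on the bench under its middle. Leave alone.

How it is judged:
On the way, in this order (a step that is already met when the one before it is completed fails the run):
1. the runner is inside the rail, entered at the mouth (x of hanger in the frame of stand between -0.012 and 0.012 m and z of hanger in the frame of stand between 0.11 and 0.123 m and y of hanger in the frame of stand between -0.1 and -0.03 m), for 0.1 s.
2. the runner pushes the catch aside (x of hanger in the frame of stand between -0.012 and 0.012 m and z of hanger in the frame of stand between 0.11 and 0.123 m and y of hanger in the frame of stand above 0.05 m and value of joint catch above 0.002 m), for 0.02 s.
At the end, for the whole second after the job is handed in: The hanger is in the rail beyond the catch (origin 73.5 to 100 mm along the stand's y, within 12 mm of its centre line, 110 to 123 mm high), upright within 0.15 rad, at rest and released, and the catch has sprung out again (under 1 mm) (x of hanger in the frame of stand between -0.012 and 0.012 m and z of hanger in the frame of stand between 0.11 and 0.123 m and y of hanger in the frame of stand between 0.0735 and 0.1 m and value of joint catch below 0.001 m and angle between hanger's own z axis and vertical below 0.15 rad and linear speed of hanger below 0.01 m/s and contact force between hanger and the fingers below 0.05 N); the robot touches nothing.
It fails at once if the hanger and the rail or its stand are pressed together with more than 18 N (contact force between hanger and stand above 18 N).
It fails at once if the robot itself presses on the rail or its stand with more than 10 N (contact force between the arm and stand above 10 N).
It fails at once if the bottle is moved more than 20 mm (distance of bottle from where it was at the start of the episode above 0.02 m).
It fails at once if the offcut is moved more than 20 mm (distance of offcut from where it was at the start of the episode above 0.02 m).
It fails at once if the screwdriver is moved more than 20 mm (distance of screwdriver from where it was at the start of the episode above 0.02 m).
It also fails if it takes over 72 s, if anything falls off the work surface, if the arm or the gripper's body presses on something with over 40 N, if the wrist force passes 120 N, or if a joint passes its speed limit or range.

## Working session

There is one attempt and no reset: what is moved stays moved. The work goes in short steps, Python scripts to look and compute and a shell command to move; the robot and the scene stay as the last step left them, time stands still between calls to the robot, and variables do not carry over. Pictures are saved under pics/ and viewed, at most 10 in all, crops included, and the job is handed in when it is done.

```bash
mkdir -p pics; ls
python3 - <<'E'
from plant import telemetry, eyes
import cv2,numpy as np
s=telemetry.get_state(); print({k:np.round(v,4).tolist() for k,v in s.items()})
for n in("scene","top"):
    d=eyes.snapshot(n); cv2.imwrite(f"pics/{n}.png",d["color"]); np.savez(f"{n}.npz",**d)
    print(n,{k:np.round(v,4).tolist() for k,v in d.items() if k!="color"})
a=cv2.imread("pics/scene.png");b=cv2.imread("pics/top.png")
E
```

```text
pics
{'clock': 0.0, 'joints': [0.98, 0.3428, 1.525, -0.0, 1.2754, -0.146], 'qd': [-0.0008, -0.0003, 0.0014, -0.0007, 0.001, 0.0013], 'joint_efforts': [-0.0, -43.1236, -24.4218, 0.0717, 0.0561, -0.0002], 'ee_pos': [0.2257, 0.4736, 0.2448], 'tcp_rot': [[-0.9027, 0.4303, -0.0009], [0.4303, 0.9027, -0.0013], [0.0002, -0.0015, -1.0]], 'force': [0.0777, 0.3253, -0.3008], 'torque': [-0.0198, 0.0327, -0.0331], 'grip_force': 0.0, 'finger_gap': 0.0915}
scene {'camera_matrix': [[459.7511, 0.0, 287.2406], [0.0, 459.7511, 208.7543], [0.0, 0.0, 1.0]], 'k1': -0.1116, 'origin': [1.3461, 0.087, 0.6972], 'attitude': [[-0.0671, 0.6077, -0.7913], [0.9975, 0.0245, -0.0657], [-0.0206, -0.7938, -0.6078]]}
top {'camera_matrix': [[464.0573, 0.0, 283.3813], [0.0, 464.0573, 219.0608], [0.0, 0.0, 1.0]], 'k1': 0.0393, 'origin': [0.525, 0.0088, 1.3314], 'attitude': [[-0.0153, -0.9972, 0.0733], [-0.9998, 0.0143, -0.014], [0.0129, -0.0735, -0.9972]]}
```

View pics/top.png

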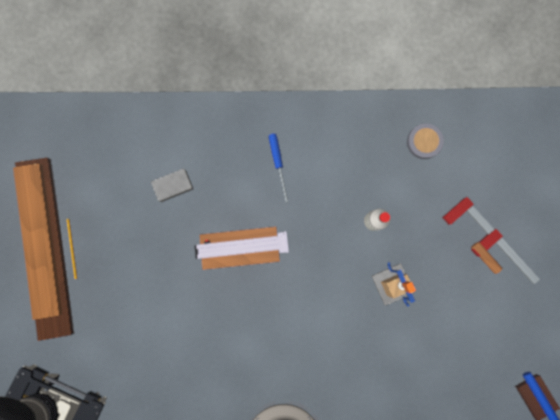

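View pics/scene.png

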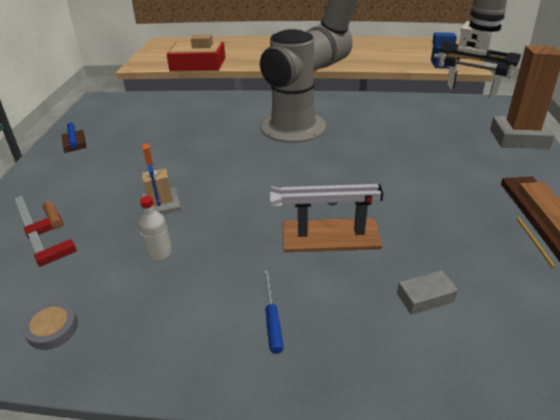

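The top view shows the rail from its flare at (288,242) to its closed end at (197,252), with the red knob at (207,241). The hanger stands on the post: grip at (410,287), bar from (390,265) to (409,303). The bottle is at (378,219), next to the hanger. In the scene view the grip is at (148,155), the flare at (277,196) and the knob at (368,198).

```bash
cat > h.py <<'E'
import cv2,numpy as np
from plant import telemetry,eyes
def load(n):
    d=dict(np.load(n+".npz")); return d
def snap(n):
    s=telemetry.get_state(); d=eyes.snapshot(n)
    if n=="wrist":
        R=np.array(s["tcp_rot"]);M=np.array(d["mount"])
        d["origin"]=R@M[:3,3]+s["ee_pos"]; d["attitude"]=R@M[:3,:3]
    return d
def rays(d,px):
    px=np.asarray(px,float).reshape(-1,2);K=np.array(d["camera_matrix"]);k=float(d["k1"])
    m=(px-K[:2,2])/K[[0,1],[0,1]]; s=m.copy()
    for _ in range(20): s=m/(1+k*(s**2).sum(1,keepdims=True))
    v=np.c_[s,np.ones(len(s))]@np.array(d["attitude"]).T
    return v
def plane(d,px,z):
    o=np.array(d["origin"]);v=rays(d,px); return o+v*((z-o[2])/v[:,2:])
def proj(d,P):
    p=(np.asarray(P,float).reshape(-1,3)-d["origin"])@np.array(d["attitude"]); s=p[:,:2]/p[:,2:]
    s=s*(1+float(d["k1"])*(s**2).sum(1,keepdims=True));K=np.array(d["camera_matrix"])
    return s*K[[0,1],[0,1]]+K[:2,2]
def tri(d1,p1,d2,p2):
    A=[];b=[]
    for d,p in((d1,p1),(d2,p2)):
        v=rays(d,p)[0];v/=np.linalg.norm(v);Q=np.eye(3)-np.outer(v,v);A.append(Q);b.append(Q@d["origin"])
    x=np.linalg.lstsq(np.vstack(A),np.hstack(b),rcond=None)[0]
    return x
def blobs(img,lo,hi,box=None,amin=8):
    m=cv2.inRange(cv2.cvtColor(img,cv2.COLOR_BGR2HSV),np.array(lo),np.array(hi))
    if box is not None:
        z=np.zeros_like(m);x0,y0,x1,y1=box;z[y0:y1,x0:x1]=m[y0:y1,x0:x1];m=z
    c,_=cv2.findContours(m,cv2.RETR_EXTERNAL,cv2.CHAIN_APPROX_NONE)
    return sorted([q.reshape(-1,2) for q in c if len(q)>=amin],key=lambda q:-cv2.contourArea(q)),m
def rect(P):
    return cv2.minAreaRect(np.float32(P[:,:2]*1000))
E
python3 - <<'E'
from h import *
t=load("top");s=load("scene")
for d,boxes in((t,dict(base=(190,222,295,272),grip=(400,275,420,300),foot=(365,260,415,310))),(s,dict(grip=(135,140,160,170),base=(275,215,390,255)))):
    hsv=cv2.cvtColor(d["color"],cv2.COLOR_BGR2HSV)
    for n,b in boxes.items():
        bl,m=blobs(d["color"],(3,90,60),(20,255,255),b)
        for q in bl[:3]:print(n,cv2.contourArea(q),q.mean(0),q.min(0),q.max(0),[hsv[y,x].tolist() for x,y in q[::max(1,len(q)//3)]])
print(t["color"][287,404:416].tolist())
bl,m=blobs(t["color"],(3,90,60),(20,255,255),(190,222,295,272))
P=np.vstack([plane(t,q,.012) for q in bl[:4]]);print("base",rect(P))
bl,m=blobs(t["color"],(0,0,170),(179,60,255),(185,222,300,272)); P=plane(t,bl[0],.131);print("rail",rect(P),P.min(0),P.max(0))
bl,m=blobs(t["color"],(100,150,60),(125,255,255),(380,255,420,310))
for q in bl[:3]: print("blue",q.min(0),q.max(0),rect(plane(t,q,.128)))
bl,m=blobs(t["color"],(0,0,85),(179,60,150),(365,260,415,310)); 
print(m[262:306:2,368:418].tolist().__len__())
w=snap("wrist");print(np.round(w["mount"],4).tolist(),w["k1"],w["camera_matrix"].tolist())
E
```

```text
base 721.0 [240.00595238 259.60119048] [202 251] [278 268] [[10, 92, 183], [10, 91, 191], [12, 100, 156]]
base 558.0 [237.5        234.66463415] [200 227] [275 242] [[11, 90, 151], [12, 114, 164], [12, 125, 171], [11, 95, 159]]
grip 107.5 [406.89090909 286.32727273] [400 276] [415 294] [[16, 91, 177], [16, 97, 202], [9, 93, 168], [16, 96, 188]]
foot 302.5 [399.47572816 286.27184466] [383 276] [414 296] [[16, 91, 177], [15, 90, 108], [16, 95, 190], [16, 96, 188]]
grip 119.5 [146.98039216 153.23529412] [142 143] [152 163] [[10, 94, 130], [10, 134, 114], [10, 113, 115]]
base 2533.0 [330.33 234.52] [283 218] [381 251] [[12, 96, 96], [13, 121, 93], [13, 134, 84]]
[[89, 115, 171], [57, 93, 165], [48, 96, 178], [51, 116, 213], [56, 130, 233], [56, 132, 237], [56, 131, 237], [53, 129, 237], [58, 131, 236], [74, 132, 228], [102, 131, 195], [122, 126, 149]]
base ((542.6661376953125, 117.28538513183594), (97.70146942138672, 216.5892791748047), 5.17678689956665)
rail ((544.086181640625, 98.48194122314453), (54.74832534790039, 232.90220642089844), 5.648551940917969) [ 0.51598526 -0.01886791  0.131     ] [0.58224188 0.21527729 0.131     ]
blue [408 295] [413 300] ((406.8915710449219, -331.3375244140625), (15.130001068115234, 9.363912582397461), 12.032662391662598)
blue [398 271] [403 280] ((462.7621154785156, -307.7012634277344), (24.99850845336914, 5.776087284088135), 19.99733543395996)
22
[[-0.0002, -0.9603, -0.2791, 0.0755], [1.0, -0.0004, 0.0009, -0.0002], [-0.001, -0.2791, 0.9603, -0.1396], [0.0, 0.0, 0.0, 1.0]] -0.014913960711289625 [[299.58549053652536, 0.0, 279.3979342981423], [0.0, 299.58549053652536, 204.97882495437852], [0.0, 0.0, 1.0]]
```

```bash
python3 -m creep '[[[-0.02,-0.013,-0.01],[0,0,0.1]],[[-0.05,-0.03,-0.03],[0,0,0.2]],[[-0.08,-0.053,-0.05],[0,0,0.32]],[[-0.115,-0.077,-0.05],[0,0,0.44]],[[-0.15,-0.1,-0.05],[0,0,0.56]],[[-0.185,-0.124,-0.05],[0,0,0.68]],[[-0.22,-0.147,-0.05],[0,0,0.8]],[[-0.255,-0.17,-0.05],[0,0,0.92]],[[-0.29,-0.194,-0.05],[0,0,1.04]],[[-0.32,-0.214,-0.05],[0,0,1.15]],[[-0.345,-0.23,-0.05],[0,0,1.22]],[[-0.358,-0.239,-0.05],[0,0,1.25]]]'
python3 - <<'E'
from h import *
s=telemetry.get_state();R=np.array(s["tcp_rot"]);p=np.array(s["ee_pos"])
print(s["clock"],p,R.round(3).tolist(),np.round(s["joints"],2)); print("shift",R.T@(np.array([.43,-.32,.29])-p))
a=np.arctan2(R[1,1],R[0,1]);print("yaw y",np.degrees(a),"turn tool z",a-np.radians(-67))
E
```

```text
clock: 1.15
ee_pos: [0.4476, 0.101, 0.2952]
tcp_rot: [[0.131, 0.991, 0.0], [0.991, -0.131, -0.001], [-0.001, 0.0, -1.0]]
force: [0.0, -0.3, 0.8]
finger_gap: 0.092
grip_force: 0.0
1.15 [0.44759008 0.10104516 0.2952285 ] [[0.131, 0.991, 0.0], [0.991, -0.131, -0.001], [-0.001, 0.0, -1.0]] [ 0.06  0.18  1.6  -0.    1.36  0.19]
shift [-0.41973555  0.03750923  0.00555847]
yaw y -7.498939440984331 turn tool z 1.0384894151833612
```

Run:
```python
from h import *
d=snap("wrist");cv2.imwrite("pics/w1.png",d["color"]);np.savez("w1.npz",**d)
print(proj(d,[[.552,-.005,.131],[.533,.217,.131]]))
```

```text
[[383.12193496 271.59847051]
 [354.12964937  61.47356409]]
```

View pics/w1.png

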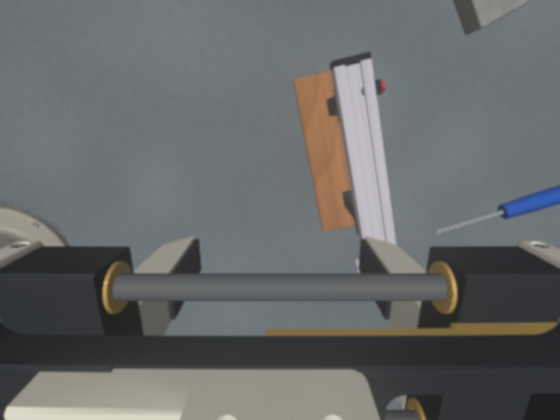

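```bash
python3 -m creep '[[[-0.015,0.001,0],[0,0,0.09]],[[-0.045,0.004,0],[0,0,0.19]],[[-0.08,0.007,0],[0,0,0.3]],[[-0.12,0.011,0],[0,0,0.4]],[[-0.16,0.014,0],[0,0,0.5]],[[-0.2,0.018,0],[0,0,0.6]],[[-0.24,0.021,0],[0,0,0.7]],[[-0.28,0.025,0],[0,0,0.8]],[[-0.32,0.029,0],[0,0,0.9]],[[-0.36,0.032,0],[0,0,1.0]],[[-0.395,0.035,0],[0,0,1.04]],[[-0.42,0.0375,0],[0,0,1.04]]]'; python3 -m creep '[[[0,0,0],[0,0,0]],[[0,0,0],[0,0,0]]]'
python3 - <<'E'
from h import *
d=snap("wrist");cv2.imwrite("pics/w2.png",d["color"]);np.savez("w2.npz",**d)
E
```

```text
clock: 2.2
ee_pos: [0.4309, -0.3197, 0.295]
tcp_rot: [[0.92, 0.393, -0.001], [0.393, -0.92, 0.0], [-0.0, -0.0, -1.0]]
force: [1.3, 0.5, -0.1]
finger_gap: 0.0922
grip_force: 0.0
clock: 2.37
ee_pos: [0.4312, -0.3176, 0.2947]
tcp_rot: [[0.919, 0.394, -0.001], [0.394, -0.919, 0.002], [-0.0, -0.002, -1.0]]
force: [-0.1, 1.0, 0.0]
finger_gap: 0.0915
grip_force: 0.0
```

View pics/w2.png

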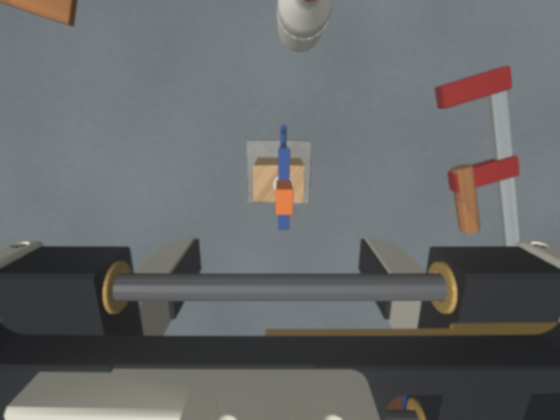

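Wrist view w1 shows the rail from (352,62) at the closed end to (385,240), with the knob at (382,86). In w2 the hanger is almost aligned with the tool: bar along column 284, rows 150–230, orange grip at (285,198).

Run:
```python
from h import *
d=load("w2")
def line(m,rows,d,z):
    L=[];Rr=[]
    for r in rows:
        x=np.flatnonzero(m[r]); 
        if len(x): L.append((x[0]-.5,r));Rr.append((x[-1]+.5,r))
    return plane(d,L,z),plane(d,Rr,z)
def ang(P):
    v=np.linalg.svd(P[:,:2]-P[:,:2].mean(0))[2][0]; return np.degrees(np.arctan2(v[1],v[0]))%180
hsv=cv2.cvtColor(d["color"],cv2.COLOR_BGR2HSV)
bl,mb=blobs(d["color"],(100,130,50),(125,255,255),(265,110,305,240))
for q in bl: print("blue",q.min(0),q.max(0))
L,Rr=line(mb,list(range(153,178))+list(range(217,228)),d,.128)
C=(L+Rr)/2;print("bar width",np.linalg.norm((L-Rr)[:,:2],axis=1).mean(),ang(C),C[0],C[-1])
bo,mo=blobs(d["color"],(3,150,100),(15,255,255),(265,170,305,225))
print("orange",bo[0].min(0),bo[0].max(0)); hs=hsv[175:218,284];print([x.tolist() for x in hs[::3]])
T=plane(d,bo[0],.173);print(rect(T))
v=np.array([np.cos(np.radians(ang(C))),np.sin(np.radians(ang(C)))])
# bar ends along v at z .128
q=bl[0] if bl[0][:,1].max()>bl[-1][:,1].max() else bl[-1]
print("ends", plane(d,[[284,148]],.128),plane(d,[[284,230.5]],.128))
e=load("w1")
hs=cv2.cvtColor(e["color"],cv2.COLOR_BGR2HSV)
m=cv2.inRange(hs,np.array((0,0,140)),np.array((179,70,255)));m[:55]=0;m[245:]=0;m[:,:325]=0;m[:,400:]=0
L,Rr=line(m,range(76,232,3),e,.131);C=(L+Rr)/2
print("rail L",ang(L),"R",ang(Rr),"C",ang(C),np.median(np.linalg.norm((L-Rr)[:,:2],axis=1)),C[0],C[-1])
b,mm=blobs(e["color"],(0,120,60),(8,255,255),(365,70,395,100));print("knob",b[0].mean(0),plane(e,b[0].mean(0),.121))
bb,_=blobs(e["color"],(3,90,60),(20,255,255),(285,55,360,240));print("base",[plane(e,p,.012)[0].round(4).tolist() for p in cv2.boxPoints(cv2.minAreaRect(bb[0].astype(np.float32)))])
bk,_=blobs(e["color"],(0,0,0),(179,255,60),(325,48,378,72))
print("cap",[ (q.min(0),q.max(0)) for q in bk[:2]])
```

```text
blue [280 149] [287 176]
blue [280 217] [286 227]
blue [282 135] [283 140]
bar width 0.007047776523005006 22.853533118661318 [ 0.47053439 -0.30479167  0.128     ] [ 0.39717352 -0.33600121  0.128     ]
orange [276 189] [292 213]
[[111, 129, 152], [113, 113, 144], [7, 112, 121], [10, 137, 125], [10, 139, 127], [11, 168, 210], [11, 168, 223], [11, 169, 222], [11, 168, 222], [11, 168, 222], [11, 169, 222], [11, 168, 221], [11, 168, 221], [2, 96, 175], [111, 129, 148]]
((435.3909912109375, -319.91815185546875), (22.536638259887695, 14.421614646911621), 23.04132652282715)
ends [[ 0.47532533 -0.30326502  0.128     ]] [[ 0.39387994 -0.33861576  0.128     ]]
rail L 95.48772173661708 R 95.29253371609826 C 95.38766460234397 0.037534167241424526 [0.53254082 0.20437295 0.131     ] [0.54767856 0.04744029 0.131     ]
knob [382.2  84.8] [[0.56152006 0.19382879 0.121     ]]
base [[0.4818, 0.2239, 0.012], [0.5307, 0.2257, 0.012], [0.5541, 0.0089, 0.012], [0.498, 0.0054, 0.012]]
cap []
```

```bash
python3 -m creep '[[[0.0024,0.004,0.02],[0,0,0]],[[0.0024,0.004,0.05],[0,0,0]],[[0.0024,0.004,0.08],[0,0,0]],[[0.0024,0.004,0.105],[0,0,0]],[[0.0024,0.004,0.125],[0,0,0]],[[0.0024,0.004,0.136],[0,0,0]],[[0.0024,0.004,0.1407],[0,0,0]],[[0.0024,0.004,0.1407],[0,0,0]],[[0.0024,0.004,0.1407],[0,0,0]]]'
python3 -m creep '[[[0,0,0],[0,0,0]],[[0,0,0],[0,0,0]],[[0,0,0],[0,0,0]],[[0,0,0],[0,0,0]],[[0,0,0],[0,0,0]],[[0,0,0],[0,0,0]],[[0,0,0],[0,0,0]],[[0,0,0],[0,0,0]],[[0,0,0],[0,0,0]]]' 0
```

```text
clock: 3.17
ee_pos: [0.4359, -0.3193, 0.1556]
tcp_rot: [[0.918, 0.397, 0.001], [0.397, -0.918, -0.0], [0.001, 0.001, -1.0]]
force: [0.7, -0.4, 0.9]
finger_gap: 0.0917
grip_force: 0.0
clock: 3.92
ee_pos: [0.4353, -0.32, 0.1548]
tcp_rot: [[0.918, 0.396, 0.0], [0.396, -0.918, 0.0], [0.0, -0.0, -1.0]]
force: [0.4, -0.2, 0.1]
finger_gap: 0.0364
grip_force: 0.0
```

```bash
python3 -m creep '[[[0,0,0],[0,0,0]],[[0,0,0],[0,0,0]],[[0,0,0],[0,0,0]],[[0,0,0],[0,0,0]],[[0,0,0],[0,0,0]],[[0,0,0],[0,0,0]],[[0,0,0],[0,0,0]],[[0,0,0],[0,0,0]],[[0,0,0],[0,0,0]]]' 0
python3 -m creep '[[[0,0,-0.01],[0,0,0]],[[0,0,-0.03],[0,0,0]],[[0,0,-0.06],[0,0,0]],[[0,0,-0.09],[0,0,0]],[[0,0,-0.115],[0,0,0]],[[0,0,-0.12],[0,0,0]],[[0,0,-0.12],[0,0,0]],[[0,0,-0.12],[0,0,0]]]'
python3 - <<'E'
from h import *
d=snap("wrist");cv2.imwrite("pics/w3.png",d["color"]);np.savez("w3.npz",**d)
d=load("w2")
# rail references
t=load("top");bl,m=blobs(t["color"],(0,0,170),(179,60,255),(185,222,300,272));q=bl[0]
print("flare end px",q[q[:,0]>=q[:,0].max()-1].tolist(),plane(t,[q[:,0].max()+.5,242],.131),plane(t,[q[:,0].max()+.5,242],.115))
E
```

```text
clock: 4.67
ee_pos: [0.4353, -0.32, 0.1548]
tcp_rot: [[0.918, 0.396, 0.0], [0.396, -0.918, 0.0], [0.0, -0.0, -1.0]]
force: [0.6, -0.5, -0.4]
finger_gap: 0.0158
grip_force: 30.0
clock: 5.33
ee_pos: [0.4348, -0.3196, 0.2738]
tcp_rot: [[0.918, 0.396, -0.001], [0.396, -0.918, 0.001], [-0.001, -0.002, -1.0]]
force: [0.4, 0.2, -4.2]
finger_gap: 0.0156
grip_force: 30.0
flare end px [[287, 252], [288, 251], [288, 250], [288, 249], [288, 248], [288, 247], [287, 246], [287, 245], [287, 244], [287, 243], [287, 242], [287, 241], [287, 240], [287, 239]] [[ 0.55362109 -0.02036804  0.131     ]] [[ 0.55400208 -0.02075668  0.115     ]]
```

View pics/w3.png

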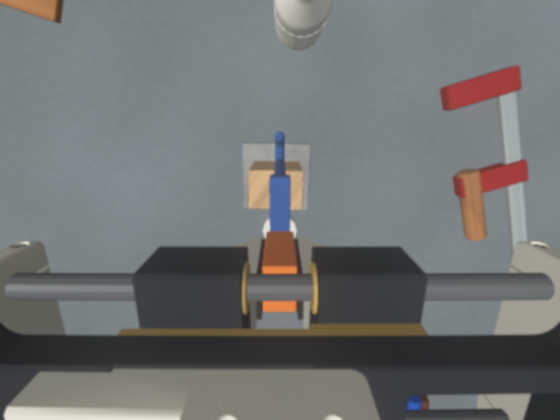

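The hanger is held and clear of the post; the bar is centred at column 280 and the orange block sits between the pads. Next I carry it high to a point ahead of the flare.

```bash
python3 -m creep '[[[0,0,-0.02],[0,0,0]],[[0.02,-0.018,-0.04],[0,0,0.03]],[[0.045,-0.04,-0.05],[0,0,0.06]],[[0.07,-0.062,-0.05],[0,0,0.1]],[[0.095,-0.084,-0.05],[0,0,0.14]],[[0.12,-0.107,-0.05],[0,0,0.18]],[[0.145,-0.129,-0.05],[0,0,0.22]],[[0.17,-0.151,-0.05],[0,0,0.26]],[[0.19,-0.169,-0.05],[0,0,0.29]],[[0.205,-0.182,-0.05],[0,0,0.312]],[[0.213,-0.189,-0.05],[0,0,0.312]],[[0.2166,-0.1926,-0.05],[0,0,0.312]]]'
python3 -m creep '[[[0,0,0.02],[0,0,0]],[[0,0,0.05],[0,0,0]],[[0,0,0.075],[0,0,0]],[[0,0,0.085],[0,0,0]],[[0,0,0.085],[0,0,0]],[[0,0,0.085],[0,0,0]]]'
python3 - <<'E'
from h import *
d=snap("wrist");cv2.imwrite("pics/w4.png",d["color"]);np.savez("w4.npz",**d)
d=snap("scene");cv2.imwrite("pics/s2.png",cv2.resize(d["color"][120:280,140:420],None,fx=2.5,fy=2.5));np.savez("s2.npz",**d)
s=telemetry.get_state();print(s["clock"],s["force"],s["ee_pos"])
E
```

```text
clock: 6.38
ee_pos: [0.558, -0.056, 0.323]
tcp_rot: [[0.995, 0.097, -0.003], [0.097, -0.995, 0.001], [-0.003, -0.001, -1.0]]
force: [-0.3, 0.4, -2.1]
finger_gap: 0.016
grip_force: 30.0
clock: 6.88
ee_pos: [0.558, -0.0582, 0.2401]
tcp_rot: [[0.996, 0.094, -0.0], [0.094, -0.996, -0.0], [-0.0, -0.0, -1.0]]
force: [0.1, -0.8, -1.5]
finger_gap: 0.0159
grip_force: 30.0
6.9833 [ 0.52760185  0.23986436 -2.37553375] [ 0.55879885 -0.05802661  0.24154024]
```

View pics/w4.png

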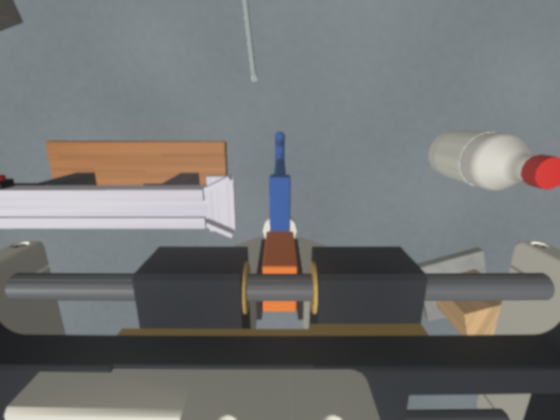

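View pics/s2.png

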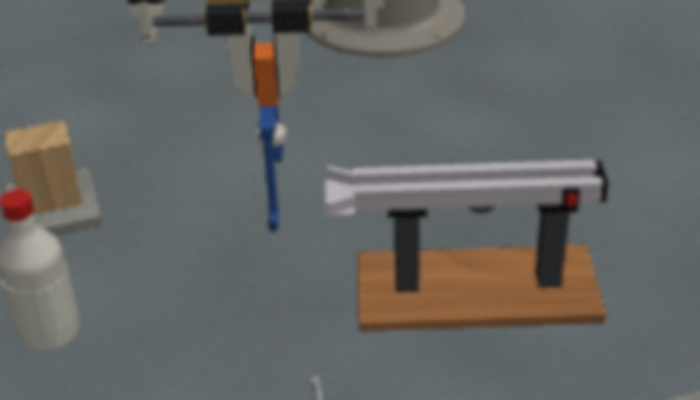

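w4 shows the rail at rows 186–228, the mouth at about column 206 and the flare tip at about column 234. The hanger is at column 280, about 40 mm short of the flare, and the bottle is well clear at (490,160). The scene crop confirms this.

Run:
```python
from h import *
d=load("w4");g=cv2.cvtColor(d["color"],cv2.COLOR_BGR2HSV)
m=cv2.inRange(g,np.array((0,0,140)),np.array((179,60,255)));m[:172]=0;m[240:]=0;m[:,245:]=0
T=[];B=[]
for c in range(20,196,5):
    r=np.flatnonzero(m[:,c]); T.append((c,r[0]-.5));B.append((c,r[-1]+.5))
T=plane(d,T,.131);B=plane(d,B,.131)
for n,P in(("T",T),("B",B),("C",(T+B)/2)):
    k=np.polyfit(P[:,1],P[:,0],1);print(n,"slope deg",np.degrees(np.arctan(k[0])),"x at y=0,.2",np.polyval(k,[0,.2]))
for c in range(196,242,3):
    r=np.flatnonzero(m[:,c]); print(c,(r[0],r[-1]) if len(r) else None,end=" ")
print()
print("mouth",plane(d,[[206,207]],.131),"tip lo/hi",plane(d,[[235,205]],.115),plane(d,[[235,205]],.127))
# base right edge
bl,mb=blobs(d["color"],(3,90,60),(20,255,255),(30,130,240,186))
q=bl[0];print("base",q.min(0),q.max(0),plane(d,[[q[:,0].max()+.5,150],[q[:,0].max()+.5,172]],.012),plane(d,[[q[:,0].min()-.5,150]],.012),plane(d,[[60,q[:,1].min()-.5],[200,q[:,1].min()-.5]],.012))
s=telemetry.get_state();print(s["ee_pos"])
# rail scene/top cap
w=load("w1");b,_=blobs(w["color"],(0,0,0),(179,255,70),(325,45,378,75));print([(q.min(0),q.max(0)) for q in b[:2]]);print("cap",plane(w,[[351,62]],.131),plane(w,[[351,57]],.131))
```

```text
T slope deg -5.476641777639061 x at y=0,.2 [0.57050343 0.55132791]
B slope deg -5.594957852093159 x at y=0,.2 [0.53245263 0.51286023]
C slope deg -5.536812356169002 x at y=0,.2 [0.55147835 0.53209084]
196 (np.int64(189), np.int64(230)) 199 (np.int64(189), np.int64(230)) 202 (np.int64(189), np.int64(230)) 205 (np.int64(185), np.int64(229)) 208 (np.int64(176), np.int64(230)) 211 (np.int64(176), np.int64(232)) 214 (np.int64(176), np.int64(232)) 217 (np.int64(175), np.int64(234)) 220 (np.int64(176), np.int64(235)) 223 (np.int64(176), np.int64(236)) 226 (np.int64(176), np.int64(237)) 229 (np.int64(177), np.int64(238)) 232 (np.int64(177), np.int64(238)) 235 (np.int64(199), np.int64(231)) 238 (np.int64(188), np.int64(207)) 241 (np.int64(205), np.int64(205)) 
mouth [[0.55311289 0.00535065 0.131     ]] tip lo/hi [[ 0.55245819 -0.01755453  0.115     ]] [[ 0.55607129 -0.01907503  0.127     ]]
base [ 46 141] [225 184] [[0.58980427 0.01070186 0.012     ]
 [0.56284697 0.00948644 0.012     ]] [[0.56964051 0.23073093 0.012     ]] [[0.58281757 0.21156015 0.012     ]
 [0.59827729 0.0418336  0.012     ]]
[ 0.55879885 -0.05802661  0.24154024]
[(array([331,  53], dtype=int32), array([369,  67], dtype=int32))]
cap [[0.53007368 0.21692019 0.131     ]] [[0.53036516 0.22118829 0.131     ]]
```

```bash
python3 -m creep '[[[0,0,0.01],[0,0,0]],[[0,0,0.03],[0,0,0]],[[0,0,0.05],[0,0,0]],[[0,0,0.058],[0,0,0]],[[0,0,0.058],[0,0,0]],[[0,0,0.058],[0,0,0]],[[0,0,0.058],[0,0,0]]]'
python3 - <<'E'
from h import *
P=[];F=[]
for i in range(4):
    s=telemetry.get_state();P.append(s["ee_pos"]);F.append(s["force"]);d=snap("wrist")
p=np.mean(P,0);print(p,np.std(P,0),np.mean(F,0),np.std(F,0));R=np.array(s["tcp_rot"])
np.savez("w5.npz",**d);cv2.imwrite("pics/w5.png",d["color"])
b,_=blobs(d["color"],(100,130,50),(125,255,255),(255,100,305,245))
q=b[0];print([(k.min(0),k.max(0)) for k in b[:3]])
g=cv2.cvtColor(d["color"],cv2.COLOR_BGR2HSV);print([g[r,281].tolist()+[r] for r in range(168,186,1)])
for r in(172,174,176,178):print(r,(R.T@(plane(d,[[281,r-.5]],p[2]-.0648+.038)[0]-p)).round(4))
# rail line again
m=cv2.inRange(g,np.array((0,0,140)),np.array((179,60,255)));m[:150]=0;m[250:]=0;m[:,245:]=0
T=[];B=[]
for c in range(20,180,5):
    r=np.flatnonzero(m[:,c]); T.append((c,r[0]-.5));B.append((c,r[-1]+.5))
C=(plane(d,T,.131)+plane(d,B,.131))/2
k=np.polyfit(C[:,1],C[:,0],1);print("C",np.degrees(np.arctan(k[0])),np.polyval(k,[0,.2]),"resid",C[::8])
E
```

```text
clock: 7.57
ee_pos: [0.5588, -0.0576, 0.1831]
tcp_rot: [[0.996, 0.095, 0.002], [0.095, -0.996, -0.0], [0.002, 0.001, -1.0]]
force: [-0.3, -0.6, -2.6]
finger_gap: 0.016
grip_force: 30.0
[ 0.55871604 -0.05755168  0.18310035] [8.98658903e-05 2.26360188e-05 1.00466654e-04] [ 0.00483552  0.06078261 -2.1786064 ] [0.34966898 0.48102549 0.33237501]
[(array([271, 177], dtype=int32), array([288, 229], dtype=int32)), (array([276, 145], dtype=int32), array([281, 158], dtype=int32)), (array([276, 133], dtype=int32), array([282, 141], dtype=int32))]
[[109, 103, 92, 168], [110, 104, 93, 169], [109, 103, 92, 170], [109, 103, 92, 171], [110, 104, 93, 172], [109, 104, 93, 173], [110, 106, 94, 174], [110, 108, 97, 175], [109, 119, 109, 176], [110, 132, 133, 177], [110, 139, 154, 178], [110, 142, 163, 179], [110, 145, 165, 180], [110, 145, 165, 181], [110, 145, 165, 182], [110, 145, 165, 183], [110, 144, 165, 184], [110, 144, 165, 185]]
172 [0.046  0.0008 0.0269]
174 [0.0448 0.0008 0.0269]
176 [0.0437 0.0008 0.0269]
178 [0.0426 0.0008 0.0269]
C -5.0109297479519075 [0.55505527 0.53751909] resid [[0.54560548 0.12038697 0.131     ]
 [0.54599551 0.09277483 0.131     ]
 [0.54867068 0.06508509 0.131     ]
 [0.55131552 0.0376009  0.131     ]]
```

```bash
python3 -m creep '[[[-0.0005,-0.005,0],[0,0,0]],[[-0.0015,-0.01,0],[0,0,0]],[[-0.0015,-0.015,0],[0,0,0]],[[-0.0015,-0.02,0],[0,0,0]],[[-0.0015,-0.025,0],[0,0,0]],[[-0.0015,-0.03,0],[0,0,0]],[[-0.0015,-0.034,0],[0,0,0]],[[-0.0015,-0.037,0],[0,0,0]],[[-0.0015,-0.04,0],[0,0,0]],[[-0.0015,-0.04,0],[0,0,0]]]'
python3 - <<'E'
from h import *
d=snap("wrist");np.savez("w6.npz",**d);cv2.imwrite("pics/w6.png",cv2.resize(d["color"][150:260,80:320],None,fx=3.3,fy=3.3,interpolation=cv2.INTER_CUBIC))
F=[]
for i in range(5):
    F.append(telemetry.get_state()["force"]);
print(F[0])
E
```

```text
clock: 8.6
ee_pos: [0.5526, -0.0171, 0.1818]
tcp_rot: [[0.995, 0.095, -0.0], [0.095, -0.995, 0.0], [-0.0, -0.0, -1.0]]
force: [-0.4, -0.1, -2.2]
finger_gap: 0.0157
grip_force: 30.0
[-0.76151367 -0.05479309 -2.28236302]
```

View pics/w6.png

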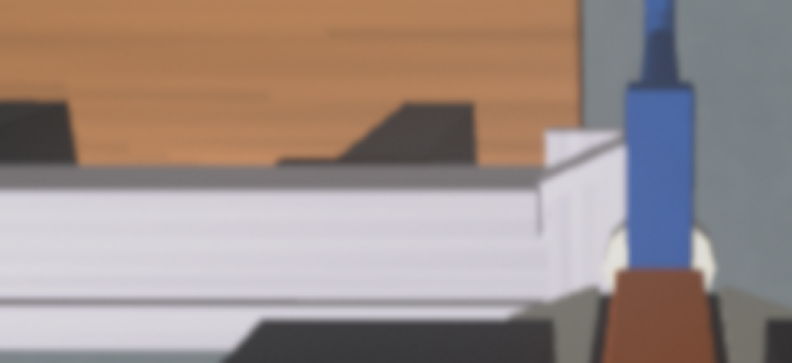

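w6 shows the runner at crop (660,270), just entering the flare. The rail's top edges are at crop rows 187 (+x) and about 350 (-x). The hanger looks upright, with no contact force.

Run:
```python
from h import *
d=load("w6")
v=d["color"].astype(int).sum(2)
for c in (90,130,170,210): print(c,v[195:262,c].tolist()) if c<140 else None
f=lambda x,y:(80+(x+.5)/3.3-.5,150+(y+.5)/3.3-.5)
s=telemetry.get_state();p=np.array(s["ee_pos"]);R=np.array(s["tcp_rot"])
for n,q,z in(("T",f(30,188),.131),("T",f(500,187),.131),("B",f(30,351),.131),("B",f(200,350),.131),("bar end",f(660,86),p[2]-.0648+.038),("runnerL",f(605,262),p[2]-.0568),("runnerR",f(715,262),p[2]-.0568)):
    print(n,(R.T@(plane(d,[q],z)[0]-p)).round(4))
print(p,s["clock"])
```

```text
90 [170, 171, 173, 190, 235, 295, 334, 350, 351, 351, 357, 385, 468, 565, 623, 638, 641, 641, 642, 648, 648, 645, 642, 641, 638, 641, 645, 648, 648, 648, 645, 644, 642, 641, 645, 648, 651, 649, 643, 635, 633, 638, 641, 641, 607, 510, 441, 502, 594, 638, 648, 649, 649, 646, 646, 645, 642, 640, 638, 622, 567, 477, 413, 398, 395, 393, 390]
130 [412, 412, 410, 408, 392, 374, 361, 358, 358, 358, 360, 389, 468, 560, 615, 634, 638, 640, 642, 644, 645, 642, 638, 634, 634, 637, 641, 644, 645, 647, 645, 641, 638, 638, 638, 640, 641, 641, 636, 628, 626, 630, 637, 636, 605, 517, 447, 495, 585, 634, 646, 647, 647, 646, 644, 641, 636, 633, 631, 618, 569, 483, 416, 394, 393, 392, 393]
T [ 0.0185 -0.1276  0.0508]
T [ 0.0188 -0.0324  0.0508]
B [-0.0175 -0.134   0.0508]
B [-0.0172 -0.0976  0.0508]
bar end [ 0.0437 -0.0003  0.0268]
runnerL [ 0.0005 -0.012   0.0568]
runnerR [0.0005 0.0113 0.0568]
[ 0.55268435 -0.01748848  0.18181018] 8.65
```

```bash
python3 -m creep '[[[0.0008,-0.003,0],[0,0,0]],[[0.0008,-0.006,0],[0,0,0]],[[0.0008,-0.009,0],[0,0,0]],[[0.0008,-0.012,0],[0,0,0]],[[0.0008,-0.014,0],[0,0,0]],[[0.0008,-0.016,0],[0,0,0]],[[0.0008,-0.018,0],[0,0,0]],[[0.0008,-0.02,0],[0,0,0]],[[0.0008,-0.022,0],[0,0,0]],[[0.0008,-0.022,0],[0,0,0]]]'
python3 -m creep '[[[0,-0.002,0],[0,0,0]],[[0,-0.004,0],[0,0,0]],[[0,-0.006,0],[0,0,0]],[[0,-0.008,0],[0,0,0]],[[0,-0.01,0],[0,0,0]],[[0,-0.01,0],[0,0,0]]]'
```

```text
clock: 9.48
ee_pos: [0.5514, 0.0046, 0.1818]
tcp_rot: [[0.995, 0.095, 0.0], [0.095, -0.995, 0.0], [0.0, -0.0, -1.0]]
force: [-0.2, -0.0, -2.2]
finger_gap: 0.0158
grip_force: 30.0
clock: 9.98
ee_pos: [0.5504, 0.0146, 0.1818]
tcp_rot: [[0.995, 0.095, -0.0], [0.095, -0.995, 0.0], [0.0, -0.0, -1.0]]
force: [0.4, -0.8, -2.1]
finger_gap: 0.016
grip_force: 30.0
```

```bash
python3 -m creep '[[[0,-0.003,0],[0,0,0]],[[0,-0.006,0],[0,0,0]],[[0,-0.009,0],[0,0,0]],[[0,-0.012,0],[0,0,0]],[[0,-0.015,0],[0,0,0]],[[0,-0.018,0],[0,0,0]],[[0,-0.021,0],[0,0,0]],[[0,-0.024,0],[0,0,0]],[[0,-0.027,0],[0,0,0]],[[0,-0.03,0],[0,0,0]],[[0,-0.03,0],[0,0,0]]]'
python3 -m creep '[[[0,-0.003,0],[0,0,0]],[[0,-0.006,0],[0,0,0]],[[0,-0.009,0],[0,0,0]],[[0,-0.012,0],[0,0,0]],[[0,-0.015,0],[0,0,0]],[[0,-0.018,0],[0,0,0]],[[0,-0.021,0],[0,0,0]],[[0,-0.024,0],[0,0,0]],[[0,-0.027,0],[0,0,0]],[[0,-0.03,0],[0,0,0]],[[0,-0.03,0],[0,0,0]]]'
```

```text
clock: 10.9
ee_pos: [0.5475, 0.0447, 0.1818]
tcp_rot: [[0.995, 0.095, -0.0], [0.095, -0.995, 0.0], [-0.0, -0.0, -1.0]]
force: [-0.4, 0.5, -1.8]
finger_gap: 0.0157
grip_force: 30.0
clock: 11.82
ee_pos: [0.5447, 0.0745, 0.1818]
tcp_rot: [[0.995, 0.095, 0.0], [0.095, -0.995, 0.0], [0.0, -0.0, -1.0]]
force: [-0.7, 0.4, -1.8]
finger_gap: 0.0158
grip_force: 30.0
```

```bash
python3 -m creep '[[[0,-0.003,0],[0,0,0]],[[0,-0.006,0],[0,0,0]],[[0,-0.009,0],[0,0,0]],[[0,-0.012,0],[0,0,0]],[[0,-0.015,0],[0,0,0]],[[0,-0.018,0],[0,0,0]],[[0,-0.021,0],[0,0,0]],[[0,-0.024,0],[0,0,0]],[[0,-0.027,0],[0,0,0]],[[0,-0.03,0],[0,0,0]],[[0,-0.03,0],[0,0,0]]]'
python3 -m creep '[[[0,-0.003,0],[0,0,0]],[[0,-0.006,0],[0,0,0]],[[0,-0.009,0],[0,0,0]],[[0,-0.012,0],[0,0,0]],[[0,-0.015,0],[0,0,0]],[[0,-0.018,0],[0,0,0]],[[0,-0.021,0],[0,0,0]],[[0,-0.024,0],[0,0,0]],[[0,-0.027,0],[0,0,0]],[[0,-0.03,0],[0,0,0]],[[0,-0.03,0],[0,0,0]]]'
```

```text
clock: 12.73
ee_pos: [0.5419, 0.1044, 0.1818]
tcp_rot: [[0.995, 0.095, -0.0], [0.095, -0.995, 0.0], [0.0, -0.0, -1.0]]
force: [-0.3, 0.2, -1.5]
finger_gap: 0.0161
grip_force: 30.0
clock: 13.65
ee_pos: [0.539, 0.1343, 0.1818]
tcp_rot: [[0.995, 0.095, 0.0], [0.095, -0.995, 0.0], [0.0, -0.0, -1.0]]
force: [-0.9, -0.7, -3.0]
finger_gap: 0.0157
grip_force: 30.0
```

```bash
python3 -m creep '[[[0,-0.003,0],[0,0,0]],[[0,-0.006,0],[0,0,0]],[[0,-0.009,0],[0,0,0]],[[0,-0.012,0],[0,0,0]],[[0,-0.015,0],[0,0,0]],[[0,-0.018,0],[0,0,0]],[[0,-0.021,0],[0,0,0]],[[0,-0.024,0],[0,0,0]],[[0,-0.027,0],[0,0,0]],[[0,-0.03,0],[0,0,0]],[[0,-0.03,0],[0,0,0]],[[0,-0.03,0],[0,0,0]]]'
python3 - <<'E'
from h import *
F=[];T=[]
for i in range(6):
    s=telemetry.get_state();F.append(s["force"]);T.append(s["torque"]);d=snap("top")
R=np.array(s["tcp_rot"]);print("tool force",R.T@np.mean(F,0),s["ee_pos"],R.T@np.mean(T,0))
E
```

```text
clock: 14.65
ee_pos: [0.5362, 0.1637, 0.1818]
tcp_rot: [[0.995, 0.095, 0.0], [0.095, -0.995, -0.0], [0.0, 0.0, -1.0]]
force: [1.0, -0.4, -1.8]
finger_gap: 0.0157
grip_force: 30.0
tool force [ 0.15772921 -0.08788742  2.04145025] [0.53629978 0.16339612 0.18182773] [-0.01723686 -0.17531519  0.00406941]
```

```bash
python3 -m creep '[[[0,-0.002,0],[0,0,0]],[[0,-0.004,0],[0,0,0]],[[0,-0.006,0],[0,0,0]],[[0,-0.008,0],[0,0,0]],[[0,-0.01,0],[0,0,0]]]'
python3 -m creep '[[[0,-0.0015,0],[0,0,0]],[[0,-0.003,0],[0,0,0]],[[0,-0.0045,0],[0,0,0]],[[0,-0.006,0],[0,0,0]]]'
python3 -m creep '[[[0,-0.0015,0],[0,0,0]],[[0,-0.003,0],[0,0,0]],[[0,-0.0045,0],[0,0,0]]]'
python3 -m creep '[[[0,-0.001,0],[0,0,0]],[[0,-0.002,0],[0,0,0]],[[0,-0.003,0],[0,0,0]]]'
```

```text
clock: 15.37
ee_pos: [0.5353, 0.1738, 0.1818]
tcp_rot: [[0.995, 0.095, 0.0], [0.095, -0.995, 0.0], [0.0, -0.0, -1.0]]
force: [0.1, -1.0, -2.5]
finger_gap: 0.0158
grip_force: 30.0
clock: 15.7
ee_pos: [0.5347, 0.1796, 0.1818]
tcp_rot: [[0.996, 0.095, -0.0], [0.095, -0.996, -0.0], [-0.0, 0.0, -1.0]]
force: [-1.3, -1.9, -2.7]
finger_gap: 0.0157
grip_force: 30.0
clock: 15.95
ee_pos: [0.5337, 0.183, 0.1815]
tcp_rot: [[0.996, 0.095, -0.002], [0.095, -0.996, -0.002], [-0.002, 0.002, -1.0]]
force: [-1.4, -5.7, -1.9]
finger_gap: 0.016
grip_force: 30.0
clock: 16.2
ee_pos: [0.5334, 0.1861, 0.1815]
tcp_rot: [[0.996, 0.095, -0.002], [0.095, -0.996, -0.002], [-0.002, 0.002, -1.0]]
force: [-1.7, -4.8, -2.8]
finger_gap: 0.0159
grip_force: 30.0
```

```bash
python3 -m creep '[[[0,-0.001,0],[0,0,0]],[[0,-0.002,0],[0,0,0]],[[0,-0.003,0],[0,0,0]],[[0,-0.004,0],[0,0,0]]]'
python3 -m creep '[[[0,-0.001,0],[0,0,0]],[[0,-0.002,0],[0,0,0]],[[0,-0.003,0],[0,0,0]],[[0,-0.004,0],[0,0,0]]]'
python3 -m creep '[[[0,-0.001,0],[0,0,0]],[[0,-0.002,0],[0,0,0]],[[0,-0.003,0],[0,0,0]]]'
```

```text
clock: 16.53
ee_pos: [0.5332, 0.1912, 0.1816]
tcp_rot: [[0.996, 0.095, -0.001], [0.095, -0.996, 0.0], [-0.001, -0.0, -1.0]]
force: [-3.2, -2.2, -1.9]
finger_gap: 0.0157
grip_force: 30.0
clock: 16.87
ee_pos: [0.5332, 0.1953, 0.1818]
tcp_rot: [[0.995, 0.095, -0.0], [0.095, -0.995, 0.0], [-0.0, -0.001, -1.0]]
force: [-3.3, -1.4, -2.2]
finger_gap: 0.0157
grip_force: 30.0
clock: 17.12
ee_pos: [0.5331, 0.1982, 0.1819]
tcp_rot: [[0.996, 0.095, 0.0], [0.095, -0.996, 0.001], [0.0, -0.0, -1.0]]
force: [-2.8, 0.4, -1.9]
finger_gap: 0.0158
grip_force: 30.0
```

Past the crest (about y = 0.191–0.195). Now I creep gently towards the closed end.

```bash
python3 -m creep '[[[0,-0.001,0],[0,0,0]],[[0,-0.002,0],[0,0,0]],[[0,-0.003,0],[0,0,0]]]'
python3 -m creep '[[[0,-0.0007,0],[0,0,0]],[[0,-0.0014,0],[0,0,0]],[[0,-0.002,0],[0,0,0]]]'
python3 -m creep '[[[0,-0.0005,0],[0,0,0]],[[0,-0.001,0],[0,0,0]]]'
```

```text
clock: 17.37
ee_pos: [0.5331, 0.2012, 0.182]
tcp_rot: [[0.996, 0.095, 0.001], [0.095, -0.996, 0.001], [0.001, -0.0, -1.0]]
force: [-1.2, 0.5, -1.4]
finger_gap: 0.0158
grip_force: 30.0
clock: 17.62
ee_pos: [0.5332, 0.203, 0.1822]
tcp_rot: [[0.996, 0.095, 0.002], [0.095, -0.996, 0.0], [0.002, -0.0, -1.0]]
force: [1.0, -0.5, -2.8]
finger_gap: 0.0158
grip_force: 30.0
clock: 17.78
ee_pos: [0.5327, 0.2039, 0.182]
tcp_rot: [[0.996, 0.095, 0.001], [0.095, -0.996, 0.0], [0.001, -0.0, -1.0]]
force: [0.0, -0.3, -2.4]
finger_gap: 0.0159
grip_force: 30.0
```

```bash
python3 -m creep '[[[0,-0.0005,0],[0,0,0]],[[0,-0.001,0],[0,0,0]]]'
python3 -m creep '[[[0,-0.0005,0],[0,0,0]],[[0,-0.001,0],[0,0,0]]]'
```

```text
clock: 17.95
ee_pos: [0.5325, 0.2046, 0.1818]
tcp_rot: [[0.996, 0.095, 0.0], [0.095, -0.996, -0.001], [0.0, 0.001, -1.0]]
force: [-0.3, -2.9, -1.0]
finger_gap: 0.0157
grip_force: 30.0
clock: 18.12
ee_pos: [0.5324, 0.2049, 0.1818]
tcp_rot: [[0.996, 0.095, 0.0], [0.095, -0.996, -0.002], [0.0, 0.002, -1.0]]
force: [0.8, -7.0, -2.1]
finger_gap: 0.016
grip_force: 30.0
```

```bash
python3 -m creep '[[[0,0.0008,0],[0,0,0]],[[0,0.0016,0],[0,0,0]],[[0,0.0018,0],[0,0,0]],[[0,0.0018,0],[0,0,0]]]'
python3 -m creep '[[[0,0,0.0005],[0,0,0]],[[0,0,0.001],[0,0,0]],[[0,0,0.001],[0,0,0]]]'
python3 -m creep '[[[0,0,0.0005],[0,0,0]],[[0,0,0.0005],[0,0,0]]]'
```

```text
clock: 18.45
ee_pos: [0.5324, 0.2044, 0.1818]
tcp_rot: [[0.996, 0.095, -0.0], [0.095, -0.996, 0.001], [0.0, -0.001, -1.0]]
force: [-0.1, -0.6, -2.0]
finger_gap: 0.0158
grip_force: 30.0
clock: 18.7
ee_pos: [0.5323, 0.2042, 0.1807]
tcp_rot: [[0.996, 0.095, -0.0], [0.095, -0.996, 0.0], [-0.0, -0.0, -1.0]]
force: [-0.5, -0.4, -2.4]
finger_gap: 0.0159
grip_force: 30.0
clock: 18.87
ee_pos: [0.5324, 0.2041, 0.1802]
tcp_rot: [[0.996, 0.095, -0.0], [0.095, -0.996, 0.0], [-0.0, -0.0, -1.0]]
force: [0.7, -0.1, -0.8]
finger_gap: 0.0159
grip_force: 30.0
```

```bash
python3 -m creep '[[[0,0,0.0004],[0,0,0]],[[0,0,0.0004],[0,0,0]]]'
python3 -m creep '[[[0,0,0],[0,0,0]],[[0,0,0],[0,0,0]]]'
```

```text
clock: 19.03
ee_pos: [0.5324, 0.2041, 0.1799]
tcp_rot: [[0.996, 0.095, -0.0], [0.095, -0.996, 0.0], [-0.0, -0.0, -1.0]]
force: [-0.8, -1.0, -2.8]
finger_gap: 0.0157
grip_force: 30.0
clock: 19.2
ee_pos: [0.5324, 0.2041, 0.1799]
tcp_rot: [[0.996, 0.095, 0.0], [0.095, -0.996, 0.0], [0.0, -0.0, -1.0]]
force: [-0.9, 0.1, -2.9]
finger_gap: 0.0152
grip_force: 30.0
```

```bash
python3 -m creep '[[[0,0,0],[0,0,0]],[[0,0,0],[0,0,0]],[[0,0,0],[0,0,0]],[[0,0,0],[0,0,0]],[[0,0,0],[0,0,0]],[[0,0,0],[0,0,0]],[[0,0,0],[0,0,0]],[[0,0,0],[0,0,0]]]' 0.5
python3 -m creep '[[[0,0,-0.005],[0,0,0]],[[0,0,-0.015],[0,0,0]],[[0,0,-0.03],[0,0,0]],[[0,0,-0.05],[0,0,0]],[[0,0,-0.075],[0,0,0]],[[0,0,-0.1],[0,0,0]],[[0,0,-0.12],[0,0,0]],[[0,0,-0.13],[0,0,0]],[[0,0,-0.13],[0,0,0]],[[0,0,-0.13],[0,0,0]]]'
python3 - <<'E'
from h import *
d=snap("wrist");np.savez("w7.npz",**d);cv2.imwrite("pics/w7.png",d["color"])
E
```

```text
clock: 19.87
ee_pos: [0.5324, 0.2041, 0.1799]
tcp_rot: [[0.996, 0.095, 0.0], [0.095, -0.996, 0.0], [0.0, -0.0, -1.0]]
force: [-0.3, -0.7, 1.0]
finger_gap: 0.0459
grip_force: 0.0
clock: 20.7
ee_pos: [0.5323, 0.204, 0.3099]
tcp_rot: [[0.996, 0.095, 0.0], [0.095, -0.996, 0.0], [0.0, -0.0, -1.0]]
force: [0.4, -0.1, -0.5]
finger_gap: 0.0459
grip_force: 0.0
```

View pics/w7.png

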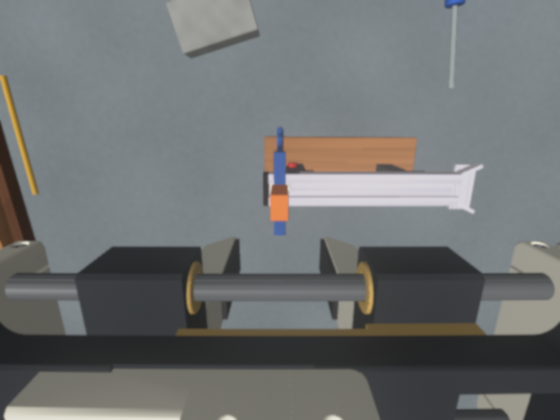

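w7 shows the hanger upright at column 280, against the black cap at (266,188). The red knob is behind it at (292,167), and the gripper is open and clear.

```bash
python3 -c "
from plant import sign_off
print(sign_off())"
```

```text
the job is handed in; nothing more can be done
None
```

The hanger is in the rail past the catch, let go and upright. I felt the closed end at about 7 N, backed off slightly, and handed the job in at about 21 s; no verdict came back.

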